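# Clay pots onto their saucers

### The arm

A 7-joint arm with a two-finger parallel gripper is mounted at the origin on the work surface. World frame = base frame: x ahead of the robot, y to its left, z up, the work surface at z = 0. Lengths are in m, angles in rad, forces in N, time in s.
With the tool pointing down it reaches from about 0.35 to 0.9 m from the base axis. Payload 7.2 kg.
Tool frame: the origin (TCP) lies midway between the tips of the shut fingers; the grasp point (between the pads) lies 19 mm behind it; z points along the fingers, y is the line along which they close (so a half turn about z gives the same grasp; the last joint's range is limited). The gripper opens to 85 mm and grips with 20 to 120 N. Pads are 22 mm wide; open, the fingers measure 114 mm over their backs; the gripper's body (76 mm by 85 mm) begins 54 mm behind the grasp point. The pads swing forward as they close: fully open they stand 13 mm farther back than shut.
Start: joints at [1.279, 0.411, -0.013, 1.596, 0.006, 1.134, -0.082], TCP at [0.139, -0.609, 0.231] pointing down, gripper open.
Joint ranges: [-2.95, 2.95], [-0.29, 1.99], [-1.47, 1.44], [0.14, 2.54], [-1.03, 4.17], [0.13, 1.85], [-2.86, 2.86]. Speed limits (rad/s): [2.39, 2.39, 3.01, 3.01, 3.14, 3.14, 3.14].

### API

Orientations are given as a unit quaternion [w, x, y, z].
In Python, from rig import readout, cams, env, models gives the robot as it stands. The module is installed in compiled form; this text tells all that it offers.
- The arm moves only by the tool play_rows, never from a script. Its argument "steps" is a list of rows, each a list of 7 numbers: the shift along the world's x, y, z in units of 1 m (1.0 is 1 m), then the turn, a rotation vector about the world's x, y, z in units of 2 pi rad (1.0 is 2 pi rad), then the opening, from 0 (shut) to 1 (fully open). In form: [[x, y, z, ax, ay, az, gripper], ...]. A call has 1 to 20 rows; each row shifts and turns the commanded pose from where the row before left it; what a row does not reach is not made up. A row lasts 1/12 s, in which the tool goes at most 41.7 mm and 7.16 degrees, less where a joint would pass 70% of its speed; a pose out of reach is approached as far as the arm can. A call with a number of a shift or a turn outside -1 to 1 is refused whole. A call with a gripper value outside its range is refused whole. The fingers move at their own pace and stop on an object; the grip force is fixed at half the most. Time passes only in rows, so rows that do not move let the fingers close. It gives the time, the measured TCP pose, the force, the opening and the grip force at its end, in the units of the state.
- readout.get_state(): the state, without advancing time (a new reading comes with each control period).
- cams.grab_frame(name): name is "scene" or "top" or "wrist"; returns the picture (400x640x3 uint8, blue, green, red); there is no depth.
- cams.camera_params(name): a dict with "fx", "fy", "cx", "cy" (pixels), "origin" and "orientation" of the camera in the world. Camera axes: x right, y up, looking along -z (the intrinsics and any distortion apply to the point x, -y, -z); pixel columns grow to the right and rows downward; lengths in m; the calibration is good to about 2 mm. A picture is of the moment at which its call begins: read the wrist's pose just before it. camera_params takes no time and is no camera call; for the wrist camera it gives the pose at the moment of the call.
- env.close_job(): hands the job in; it is judged then, once.
Trained networks look in the newest picture that a camera, given by its name, has taken for a name from the list of things; names that differ only in an ending like _2 or _b are one class to them, and where a whole thing is asked for, a point or a joint stands for the part that bears it (a point fixed in the world has none). Each returns a list of dicts, best first, with "confidence" (0 to 1); they miss things now and then, are a little off and sometimes report something else, mostly with a low value. They report only what shows in the picture. A call takes as long as a camera call. They do not tell look-alikes from the thing itself.
- models.spot_in(target, camera): "position" ([x, y, z] in m, in world coordinates, good to about 4 mm: the middle of the surface that is visible of it).
- models.cut_out(target, camera): "region" (400x640 bool, what is visible of it).
- models.spot_point(target, camera): "position" ([x, y, z] in m, in world coordinates, good to about 4 mm: a listed point, or the origin of a listed thing).
The state is a dict: "t": time; "qpos": joint angles; "qd": joint speeds; "joint_efforts": joint torques, N m; "position": TCP position; "eef_rot": TCP orientation; "force": force on the tool from outside, world axes, zero at the start; "torque": the same for the moment, N m; "finger_gap": finger opening in m; "grasp_force": force on a finger pad.
Only numpy, scipy, OpenCV 4.12 (cv2) and the standard library are available. Lean on these libraries where they do the work, as an engineer would, in place of code of your own. Each camera call takes 0.05 s, during which the arm holds its last target. There are 200 camera calls.

### The job

Set out the four small terracotta pots for planting: set each one down gently, without dropping it, upright and flat inside its own terracotta saucer, the three round pots matched by size (largest pot on the largest round saucer, middle on middle, smallest on smallest) and the square pot on the square saucer with its sides in line with the saucer's. Leave the saucers, the black plastic pot and the glass jar where they stand.

Things in the scene. Friction and masses are not known exactly. Their poses are not given: they have to be found in the camera images.
- pot_large: the largest of three round terracotta flower pots, empty, standing upright on the bench: 66 mm high, 44 mm across its foot, with an upright collar (rim band) 68 mm across and 20 mm high at the top, its wall 8.5 to 9 mm thick at the mouth; below the collar the pot is narrower and tapers to the foot. Stiff fired clay. Origin: centre of its underside; z up.
- pot_medium: the middle-sized of three round terracotta flower pots, empty, standing upright on the bench: 55 mm high, 37 mm across its foot, with an upright collar (rim band) 57 mm across and 17 mm high at the top, its wall 8.5 to 9 mm thick at the mouth; below the collar the pot is narrower and tapers to the foot. Stiff fired clay. Origin: centre of its underside; z up.
- pot_small: the smallest of three round terracotta flower pots, empty, standing upright on the bench: 44 mm high, 27 mm across its foot, with an upright collar (rim band) 46 mm across and 14 mm high at the top, its wall 8.5 to 9 mm thick at the mouth; below the collar the pot is narrower and tapers to the foot. Stiff fired clay. Origin: centre of its underside; z up.
- pot_square: the only square terracotta flower pot, empty, standing upright on the bench: 55 mm high, foot 38 x 38 mm, with an upright square collar 56 x 56 mm and 17 mm high at the top, wall 8.5 mm thick at the mouth; tapered below the collar. Origin: centre of its underside; z up, x and y square to its sides.
- saucer_large: the largest of three round terracotta saucers, loose on the bench, dish up: 84 mm across its rim, 14 mm high, flat inner floor 6 mm above its underside and 69 mm across. The largest round pot belongs on it. Origin: centre of its underside; z up.
- saucer_medium: the middle-sized of three round terracotta saucers, loose on the bench, dish up: 68 mm across its rim, 13 mm high, flat inner floor 6 mm above its underside and 54 mm across. The middle-sized round pot belongs on it. Origin: centre of its underside; z up.
- saucer_small: the smallest of three round terracotta saucers, loose on the bench, dish up: 55 mm across its rim, 12 mm high, flat inner floor 6 mm above its underside and 43 mm across. The smallest round pot belongs on it. Origin: centre of its underside; z up.
- saucer_square: the only square terracotta saucer, loose on the bench, dish up: 70 x 70 mm, 14 mm high, flat inner floor 6 mm above its underside and 58 x 58 mm. The square pot belongs on it. Origin: centre of its underside; z up, x and y square to its sides.
- nursery_pot: an empty black plastic nursery pot standing among the clay ones, round, 62 mm across the lip, 58 mm high, light; not part of the job, stays where it is. Origin: centre of its underside.
- jar: a closed glass jar with a metal lid, 62 mm across, 78 mm high; not part of the job, stays where it is. Origin: centre of its underside.
Mind the look-alikes: they are no part of the job. Leave any purple or turquoise look-alike of the pot_square alone.

How it is judged:
At the end, for the whole second after the job is handed in: Each clay pot upright (0.08 rad) and at rest on its own saucer's floor, centred within 13 mm, the square one's sides within 12 degrees of its saucer's; saucers flat, within 50 mm of their places; black plastic pot and jar upright, within 40 mm of theirs (horizontal distance between pot_large and saucer_large below 0.013 m and z of pot_large in the frame of saucer_large between 0.003 and 0.0085 m and angle between each of pot_large, saucer_large, pot_medium, saucer_medium, pot_small, saucer_small, pot_square, saucer_square's own z axis and vertical below 0.08 rad and linear speed of each of pot_large, pot_medium, pot_small, pot_square below 0.02 m/s and angular speed of each of pot_large, pot_medium, pot_small, pot_square below 0.2 rad/s and distance of each of saucer_large, saucer_medium, saucer_small, saucer_square from where it was at the start of the episode below 0.05 m and height (world z) of each of saucer_large, saucer_medium, saucer_small, saucer_square below 0.005 m and horizontal distance between pot_medium and saucer_medium below 0.013 m and z of pot_medium in the frame of saucer_medium between 0.003 and 0.0085 m and horizontal distance between pot_small and saucer_small below 0.013 m and z of pot_small in the frame of saucer_small between 0.003 and 0.0085 m and horizontal distance between pot_square and saucer_square below 0.013 m and z of pot_square in the frame of saucer_square between 0.003 and 0.0085 m and (angle between the x axis of pot_square and the x axis of saucer_square, either way round below 0.21 rad or angle between the x axis of pot_square and the y axis of saucer_square, either way round below 0.21 rad) and distance of each of nursery_pot, jar from where it was at the start of the episode below 0.04 m and angle between each of nursery_pot, jar's own z axis and vertical below 0.1 rad); the robot touches nothing.
It fails at once if a clay pot is knocked or tipped over (angle between any of pot_large, pot_medium, pot_small, pot_square's own z axis and vertical above 0.8 rad).
It fails at once if a clay pot is dropped (falls free of the fingers faster than 0.65 m/s, a drop of about 20 mm) ((linear speed of pot_large above 0.65 m/s and contact force between pot_large and the fingers below 0.1 N) or (linear speed of pot_medium above 0.65 m/s and contact force between pot_medium and the fingers below 0.1 N) or (linear speed of pot_small above 0.65 m/s and contact force between pot_small and the fingers below 0.1 N) or (linear speed of pot_square above 0.65 m/s and contact force between pot_square and the fingers below 0.1 N)).
It fails at once if a saucer is pushed or carried more than 50 mm from its place (distance of any of saucer_large, saucer_medium, saucer_small, saucer_square from where it was at the start of the episode above 0.05 m).
It fails at once if the black plastic pot or the glass jar is shifted more than 40 mm or tipped (distance of any of nursery_pot, jar from where it was at the start of the episode above 0.04 m or angle between any of nursery_pot, jar's own z axis and vertical above 0.35 rad).
It also fails if it takes over 112 s, if anything falls off the work surface, if the arm or the gripper's body presses on something with over 40 N, if the wrist force passes 120 N, or if a joint passes its speed limit or range.

## Working session

There is one attempt and no reset: what is moved stays moved. The work goes in short steps, Python scripts to look and compute and a tool call to move; the robot and the scene stay as the last step left them, time stands still between calls to the robot, and variables do not carry over. Pictures are saved under pics/ and viewed, at most 14 in all, crops included, and the job is handed in when it is done.

Besides the shell and the picture viewer there is one more tool, called after ">>>" as a command line: name --pt "numbers of a row" for each row, then --argument value for the rest. play_rows: Moves the arm, as the interface text tells. Its arguments: {"type":"object","properties":{"steps":{"type":"array","items":{"type":"array","items":{"type":"number"}}}},"required":["steps"]}

```bash
mkdir -p pics; python3 - <<'E'
from rig import readout,cams,models
import cv2
s=readout.get_state();print(s['t'],s['position'],s['eef_rot'],s['finger_gap'])
for c in ['top','scene']:
    f=cams.grab_frame(c);cv2.imwrite(f'pics/{c}0.png',f)
    p=cams.camera_params(c);print(c,p)
    for n in ['pot_large','pot_medium','pot_small','pot_square','saucer_large','saucer_medium','saucer_small','saucer_square','nursery_pot','jar']:
        if c=='top':
            r=models.spot_point(n,c);print(n,[(round(d['confidence'],2),[round(float(x),3) for x in d['position']]) for d in r[:4]])
print(readout.get_state()['t'])
E
```

```text
0.0 [ 0.13851738 -0.60893971  0.23046094] [-7.97009820e-04  9.93747788e-01  1.11645306e-01 -1.56779528e-04] 0.08550768016737058
top {'fx': 385.6120001316558, 'fy': 385.6120001316558, 'cx': 320.6551056202424, 'cy': 201.3331139154338, 'origin': array([0.38058731, 0.01431987, 0.95143209]), 'orientation': array([-0.70121864, -0.07196014,  0.06980878,  0.70586181])}
pot_large [(0.61, [0.464, 0.171, -0.001])]
pot_medium [(0.6, [0.39, 0.292, -0.001])]
pot_small [(0.58, [0.406, -0.293, 0.001])]
pot_square [(0.85, [0.628, -0.2, 0.001]), (0.83, [0.673, -0.313, -0.001]), (0.73, [0.736, -0.165, 0.002]), (0.73, [0.546, -0.296, -0.007])]
saucer_large [(0.78, [0.479, -0.162, -0.002]), (0.35, [0.512, 0.399, -0.002])]
saucer_medium [(0.6, [0.601, 0.216, 0.002])]
saucer_small [(0.68, [0.511, 0.398, -0.004])]
saucer_square [(0.93, [0.673, -0.005, 0.001])]
nursery_pot [(0.71, [0.476, -0.007, 0.001])]
jar [(0.76, [0.511, -0.421, -0.001])]
scene {'fx': 378.68347605875687, 'fy': 378.68347605875687, 'cx': 320.36855732942564, 'cy': 195.00604251817035, 'origin': array([ 1.29904577, -0.31298945,  0.582989  ]), 'orientation': array([0.73035178, 0.40136191, 0.25776141, 0.48893144])}
0.6
```

View pics/top0.png

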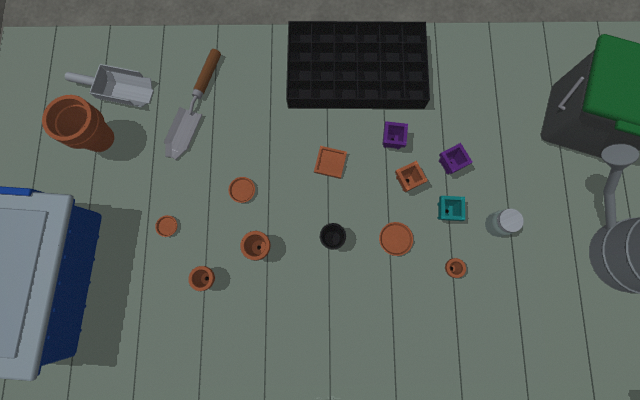

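View pics/scene0.png

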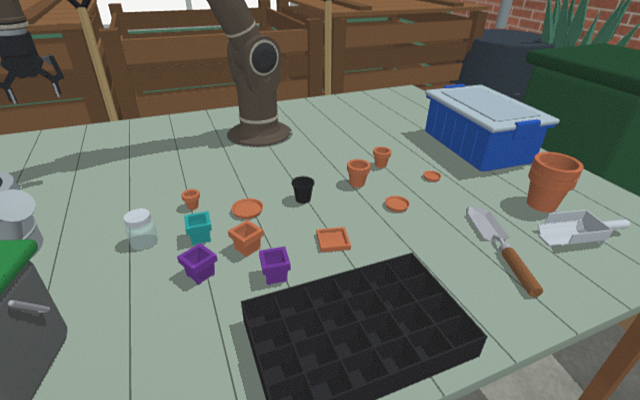

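Four square pots: terracotta (411,177), purple (396,135) and (455,158), turquoise (453,208). The terracotta one fits the description. I'll confirm it in a crop and fit the known silhouettes to the terracotta pixels.

```bash
cat > h.py <<'E'
from rig import readout,cams,models
import numpy as np,cv2
from scipy.spatial.transform import Rotation as R
from scipy.optimize import minimize
def project(P,p):
    q=p['orientation'];c=(P-p['origin'])@R.from_quat([*q[1:],q[0]]).as_matrix()
    return np.c_[p['cx']+p['fx']*c[:,0]/-c[:,2],p['cy']-p['fy']*c[:,1]/-c[:,2]]
# name: square, [(z, half width)...]
G={'pot_large':(0,[(0,.022),(.046,.034),(.066,.034)]),'pot_medium':(0,[(0,.0185),(.038,.0285),(.055,.0285)]),
'pot_small':(0,[(0,.0135),(.03,.023),(.044,.023)]),'pot_square':(1,[(0,.019),(.038,.028),(.055,.028)]),
'saucer_large':(0,[(0,.036),(.014,.042)]),'saucer_medium':(0,[(0,.029),(.013,.034)]),'saucer_small':(0,[(0,.023),(.012,.0275)]),'saucer_square':(1,[(0,.031),(.014,.035)])}
def outline(n,x,y,a,p,zo=0):
    sq,prof=G[n];t=np.arange(0,2*np.pi,np.pi/16) if not sq else np.pi/4+np.arange(4)*np.pi/2
    P=np.concatenate([np.c_[x+h*(2**.5 if sq else 1)*np.cos(t+a),y+h*(2**.5 if sq else 1)*np.sin(t+a),0*t+z+zo] for z,h in prof])
    return cv2.convexHull(project(P,p).astype(np.float32))
def clay(f):
    h=cv2.cvtColor(f,cv2.COLOR_BGR2HSV);return ((h[...,0]<16)&(h[...,1]>110)&(h[...,2]>40)).astype(np.uint8)
def fit(n,x0,f,p,zo=0,S=6):
    u,v=project(np.array([[*x0,.03+zo]]),p)[0].astype(int);r=45
    o=np.array([u-r,v-r]);m=clay(f)[v-r:v+r,u-r:u+r]
    k,l,st,ce=cv2.connectedComponentsWithStats(m);i=1+np.argmin(np.hypot(*(ce[1:]-r).T)-np.minimum(st[1:,4],60)*.3)
    m=(l==i).astype(np.uint8);cs,_=cv2.findContours(m,0,2);m=cv2.drawContours(m*0,cs,-1,1,-1)
    M=cv2.resize(m*255,None,fx=S,fy=S,interpolation=cv2.INTER_CUBIC)>127
    def cost(q):
        h=((outline(n,q[0],q[1],q[2],p,zo).reshape(-1,2)-o+.5)*S).astype(np.int32)
        I=np.zeros(M.shape,np.uint8);cv2.fillConvexPoly(I,h,1);I=I>0
        return 1-(I&M).sum()/(I|M).sum()
    best=None
    for a in ([0] if not G[n][0] else [-.6,-.2,.2,.6]):
        s=np.array([[*x0,a]]+[[x0[0]+.008,x0[1],a],[x0[0],x0[1]+.008,a],[*x0,a+.3]])
        b=minimize(cost,s[0],method='Nelder-Mead',options=dict(initial_simplex=s,xatol=1e-4,fatol=1e-4))
        if best is None or b.fun<best.fun:best=b
    return best.x,1-best.fun
E
python3 - <<'E'
from h import *
f=cv2.imread('pics/top0.png');p=cams.camera_params('top')
X={'pot_large':(.464,.171),'pot_medium':(.39,.292),'pot_small':(.406,-.293),'pot_square':(.628,-.2),'saucer_large':(.479,-.162),'saucer_medium':(.601,.216),'saucer_small':(.511,.398),'saucer_square':(.673,-.005)}
g=cv2.imread('pics/scene0.png');ps=cams.camera_params('scene')
for n,x in X.items():
    b,i=fit(n,x,f,p);c,j=fit(n,x,g,ps);print(n,b.round(4),round(i,3),'scene',c.round(4),round(j,3))
    cv2.polylines(f,[(outline(n,*b,p)*16).astype(np.int32)],1,(255,255,0),1,cv2.LINE_AA,4)
cv2.imwrite('pics/c1.png',cv2.resize(f[110:300,140:500],None,fx=2.2,fy=2.2,interpolation=cv2.INTER_CUBIC))
E
```

```text
pot_large [0.46   0.1692 0.3467] 0.932 scene [0.4561 0.1696 0.4118] 0.873
pot_medium [0.3863 0.2923 0.2402] 0.918 scene [0.3818 0.2941 0.4397] 0.839
pot_small [ 0.4068 -0.2962  0.143 ] 0.903 scene [ 0.4039 -0.2962  0.0648] 0.828
pot_square [ 0.6263 -0.2025  0.4414] 0.951 scene [ 0.6229 -0.2008  0.3966] 0.919
saucer_large [ 0.4786 -0.1655  0.409 ] 0.954 scene [ 0.4751 -0.1644  0.4032] 0.903
saucer_medium [0.6039 0.2145 0.125 ] 0.941 scene [0.5996 0.217  0.1566] 0.879
saucer_small [0.5138 0.3972 0.0767] 0.913 scene [ 0.5096  0.3993 -0.1109] 0.812
saucer_square [ 0.6744 -0.0079 -0.2399] 0.967 scene [ 0.6743 -0.0082 -0.2525] 0.962
```

View pics/c1.png

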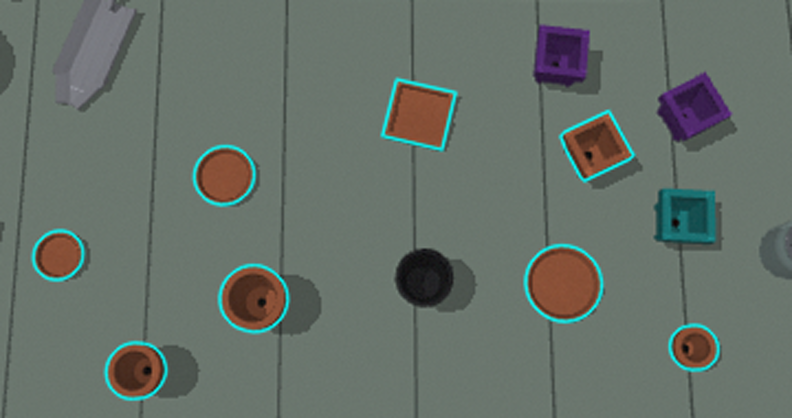

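Crop: the terracotta square pot is at about (597,145), with purple and turquoise neighbours around it. All outlines fit with the expected sizes. I'll start with the small pot.

>>> play_rows --pt "0.0223 0.0261 -0.008 0 0 0 1" --pt "0.0223 0.0261 -0.008 0 0 0 1" --pt "0.0223 0.0261 -0.008 0 0 0 1" --pt "0.0223 0.0261 -0.008 0 0 0 1" --pt "0.0223 0.0261 -0.008 0 0 0 1" --pt "0.0223 0.0261 -0.008 0 0 0 1" --pt "0.0223 0.0261 -0.008 0 0 0 1" --pt "0.0223 0.0261 -0.008 0 0 0 1" --pt "0.0223 0.0261 -0.008 0 0 0 1" --pt "0.0223 0.0261 -0.008 0 0 0 1" --pt "0.0223 0.0261 -0.008 0 0 0 1" --pt "0.0223 0.0261 -0.008 0 0 0 1" --pt "0 0 0 0 0 0 1" --pt "0 0 0 0 0 0 1"

```text
t: 1.77
position: [0.4075, -0.2943, 0.135]
eef_rot: [-0.0, 0.993, 0.114, -0.0]
force: [0.4, 0.3, -1.0]
finger_gap: 0.0857
grasp_force: 0.0
```

```bash
python3 - <<'E'
from h import *
p=cams.camera_params('wrist');f=cams.grab_frame('wrist')
cv2.polylines(f,[(outline('pot_small',.406,-.296,0,p)*16).astype(np.int32)],1,(255,255,0),1,cv2.LINE_AA,4)
print(project(np.array([[.4075,-.2943,.037]]),p))
cv2.imwrite('pics/w1.png',f)
E
```

```text
[[317.88870611 201.7788819 ]]
```

View pics/w1.png

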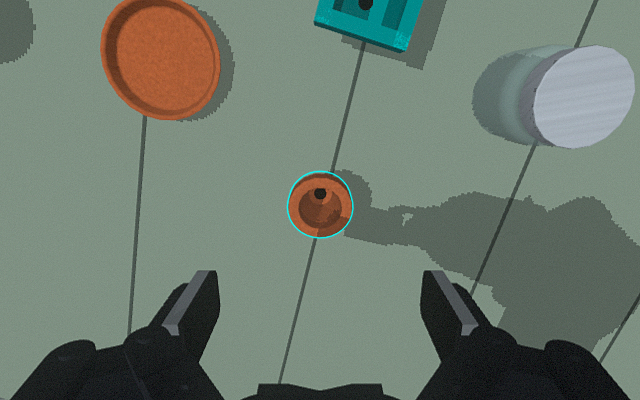

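The wrist view shows the small pot at (320,204) matching the predicted outline, with the fingers clear of it. Descending and grasping.

>>> play_rows --pt "-0.0015 -0.0017 -0.02 0 0 0 1" --pt "0 0 -0.025 0 0 0 1" --pt "0 0 -0.025 0 0 0 1" --pt "0 0 -0.025 0 0 0 1" --pt "0 0 -0.015 0 0 0 1" --pt "0 0 -0.01 0 0 0 1" --pt "0 0 0 0 0 0 1" --pt "0 0 0 0 0 0 0" --pt "0 0 0 0 0 0 0" --pt "0 0 0 0 0 0 0" --pt "0 0 0 0 0 0 0" --pt "0 0 0 0 0 0 0" --pt "0 0 0 0 0 0 0" --pt "0 0 0 0 0 0 0" --pt "0 0 0 0 0 0 0"

```text
t: 3.07
position: [0.4055, -0.2985, 0.0168]
eef_rot: [0.001, 0.994, 0.112, 0.001]
force: [-2.1, 0.7, 6.8]
finger_gap: 0.0436
grasp_force: 60.4
```

>>> play_rows --pt "0 0 0.005 0 0 0 0" --pt "0 0 0.005 0 0 0 0" --pt "0 0 0.01 0 0 0 0" --pt "0 0 0.02 0 0 0 0" --pt "0 0 0.025 0 0 0 0" --pt "0 0 0.03 0 0 0 0" --pt "0 0 0.02 0 0 0 0" --pt "0 0 0 0 0 0 0"

```text
t: 3.73
position: [0.407, -0.2993, 0.1354]
eef_rot: [0.003, 0.994, 0.112, 0.003]
force: [0.9, -0.5, -0.1]
finger_gap: 0.0435
grasp_force: 61.1
```

```bash
python3 - <<'E'
from h import *
f=cams.grab_frame('scene');w=cams.grab_frame('wrist')
p=cams.camera_params('scene');s=readout.get_state();u,v=project(np.array([s['position']]),p)[0].astype(int);print(s['position'],u,v)
c=cv2.resize(f[v-50:v+50,u-65:u+65],(520,400),interpolation=cv2.INTER_CUBIC)
cv2.imwrite('pics/l1.png',np.vstack([c,cv2.resize(w[150:,60:580],(520,250))[:200]]))
E
```

```text
[ 0.40523665 -0.29828484  0.1317372 ] 182 163
```

View pics/l1.png

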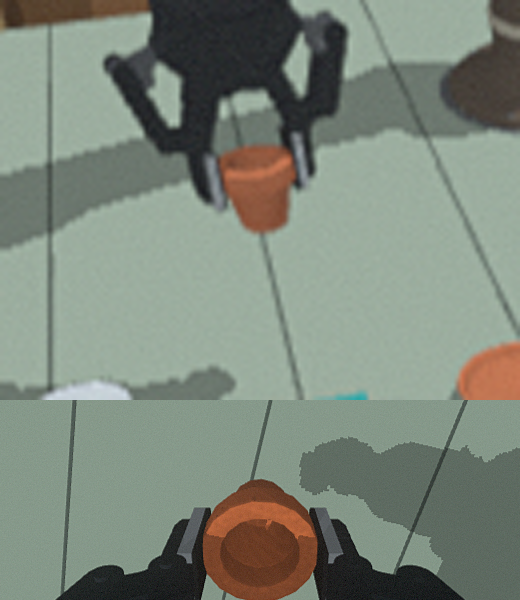

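Both views show the pot held upright, centred between the pads. Carrying it to the small saucer.

>>> play_rows --pt "0.0053 0.02 0.005 0 0 0 0" --pt "0.0053 0.0355 0 0 0 0 0" --pt "0.0053 0.0355 0 0 0 0 0" --pt "0.0053 0.0355 0 0 0 0 0" --pt "0.0053 0.0355 0 0 0 0 0" --pt "0.0053 0.0355 0 0 0 0 0" --pt "0.0053 0.0355 0 0 0 0 0" --pt "0.0053 0.0355 0 0 0 0 0" --pt "0.0053 0.0355 0 0 0 0 0" --pt "0.0053 0.0355 0 0 0 0 0" --pt "0.0053 0.0355 0 0 0 0 0" --pt "0.0053 0.0355 0 0 0 0 0" --pt "0.0053 0.0355 0 0 0 0 0" --pt "0.0053 0.0355 0 0 0 0 0" --pt "0.0053 0.0355 0 0 0 0 0" --pt "0.0053 0.0355 0 0 0 0 0" --pt "0.0053 0.0355 0 0 0 0 0" --pt "0.0053 0.0355 0 0 0 0 0" --pt "0.0053 0.0355 0 0 0 0 0" --pt "0.0053 0.0355 0 0 0 0 0"

```text
t: 5.5
position: [0.5101, 0.3977, 0.1337]
eef_rot: [0.001, 0.994, 0.112, -0.001]
force: [0.1, 1.2, -0.5]
finger_gap: 0.0435
grasp_force: 61.1
```

>>> play_rows --pt "0 0 0 0 0 0 0" --pt "0 0 0 0 0 0 0"

```text
t: 5.67
position: [0.5089, 0.3989, 0.1333]
eef_rot: [0.0, 0.994, 0.114, -0.002]
force: [-0.4, -0.5, -1.1]
finger_gap: 0.0438
grasp_force: 61.2
```

```bash
cat > chk.py <<'E'
import sys
from h import *
# usage: pot saucer sx sy yaw zoff(pot bottom = tcp z - zoff) ; checks held pot + saucer in scene
pot,sau,sx,sy,zo,out=sys.argv[1],sys.argv[2],*map(float,sys.argv[3:6]),sys.argv[6]
s=readout.get_state();t=s['position'];print('tcp',t.round(4),s['eef_rot'].round(4))
p=cams.camera_params('wrist');f=cams.grab_frame('wrist')
for n,x,y,z in [(pot,t[0],t[1],t[2]-zo),(sau,sx,sy,0)]:
    cv2.polylines(f,[(outline(n,x,y,float(sys.argv[7]) if len(sys.argv)>7 else 0,p,z)*16).astype(np.int32)],1,(255,255,0),1,cv2.LINE_AA,4)
cv2.imwrite('pics/'+out,f)
try: print('wrist saucer',fit(sau,(sx,sy),f,p))
except Exception as e: print(e)
E
python3 chk.py pot_small saucer_small .512 .398 .0165 s1.png
```

```text
tcp [0.5089 0.3989 0.1333] [ 0.      0.9935  0.1137 -0.0015]
wrist saucer (array([0.51162915, 0.39733675, 0.05958433]), np.float64(0.9228181952881909))
```

View pics/s1.png

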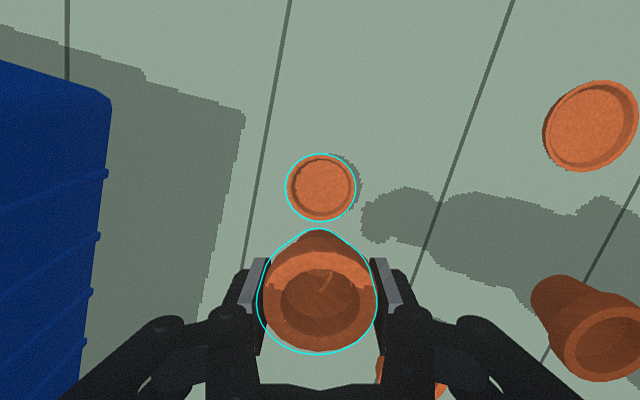

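The saucer is at (320,187) and the held pot hangs upright in front of it; both match the predicted outlines. Lowering.

>>> play_rows --pt "0.003 -0.0015 -0.02 0 0 0 0" --pt "0 0 -0.025 0 0 0 0" --pt "0 0 -0.025 0 0 0 0" --pt "0 0 -0.015 0 0 0 0" --pt "0 0 -0.01 0 0 0 0" --pt "0 0 -0.006 0 0 0 0" --pt "0 0 -0.003 0 0 0 0" --pt "0 0 -0.002 0 0 0 0" --pt "0 0 0 0 0 0 0" --pt "0 0 0 0 0 0 0"

```text
t: 6.55
position: [0.5143, 0.3954, 0.0302]
eef_rot: [-0.0, 0.994, 0.112, 0.001]
force: [-0.5, 0.6, -1.0]
finger_gap: 0.0435
grasp_force: 61.2
```

>>> play_rows --pt "0 0 -0.0015 0 0 0 0" --pt "0 0 -0.0015 0 0 0 0" --pt "0 0 -0.0015 0 0 0 0" --pt "0 0 0 0 0 0 0"

```text
t: 6.88
position: [0.5137, 0.395, 0.0246]
eef_rot: [0.0, 0.994, 0.112, -0.0]
force: [-0.0, -0.3, -0.7]
finger_gap: 0.0437
grasp_force: 61.2
```

>>> play_rows --pt "0 0 -0.001 0 0 0 0" --pt "0 0 -0.001 0 0 0 0" --pt "0 0 0 0 0 0 0"

```text
t: 7.13
position: [0.5139, 0.3952, 0.0229]
eef_rot: [-0.0, 0.994, 0.112, 0.0]
force: [0.0, -1.1, 0.5]
finger_gap: 0.0437
grasp_force: 61.3
```

>>> play_rows --pt "0 0 -0.001 0 0 0 0" --pt "0 0 0 0 0 0 0"

```text
t: 7.3
position: [0.514, 0.3953, 0.0229]
eef_rot: [0.0, 0.994, 0.112, 0.0]
force: [-2.2, -2.3, 8.7]
finger_gap: 0.0437
grasp_force: 62.1
```

>>> play_rows --pt "0 0 -0.001 0 0 0 0" --pt "0 0 0 0 0 0 0"

```text
t: 7.47
position: [0.5141, 0.3953, 0.0228]
eef_rot: [0.0, 0.994, 0.112, 0.001]
force: [-3.5, -3.9, 14.3]
finger_gap: 0.0436
grasp_force: 62.9
```

Contact; release and lift, then go over the medium pot.

>>> play_rows --pt "0 0 0.001 0 0 0 0.7" --pt "0 0 0 0 0 0 1" --pt "0 0 0 0 0 0 1" --pt "0 0 0 0 0 0 1" --pt "0 0 0 0 0 0 1" --pt "0 0 0 0 0 0 1" --pt "0 0 0 0 0 0 1" --pt "0 0 0.01 0 0 0 1" --pt "0 0 0.025 0 0 0 1" --pt "0 0 0.035 0 0 0 1" --pt "0 0 0.035 0 0 0 1" --pt "0 0 0.02 0 0 0 1" --pt "-0.0258 -0.0204 0 0 0 0 1" --pt "-0.0258 -0.0204 0 0 0 0 1" --pt "-0.0258 -0.0204 0 0 0 0 1" --pt "-0.0258 -0.0204 0 0 0 0 1" --pt "-0.0258 -0.0204 0 0 0 0 1" --pt "0 0 0 0 0 0 1" --pt "0 0 0 0 0 0 1"

```text
t: 9.05
position: [0.3842, 0.2922, 0.1479]
eef_rot: [0.0, 0.994, 0.112, 0.001]
force: [0.7, 0.8, 0.9]
finger_gap: 0.0855
grasp_force: 0.0
```

```bash
python3 - <<'E'
from h import *
s=readout.get_state();print(s['t'],s['position'].round(4))
p=cams.camera_params('wrist');f=cams.grab_frame('wrist');print(fit('pot_medium',(.385,.293),f,p))
cv2.imwrite('pics/w2.png',f)
g=cams.grab_frame('scene');p=cams.camera_params('scene')
u,v=project(np.array([[.513,.396,.03]]),p)[0].astype(int)
cv2.imwrite('pics/p1.png',np.hstack([cv2.resize(g[v-35:v+35,u-35:u+35],(400,400),interpolation=cv2.INTER_CUBIC),cv2.resize(f[:,120:520],(400,400))]))
E
```

```text
9.05 [0.3842 0.2922 0.1479]
(array([0.38430552, 0.29206254, 0.05282139]), np.float64(0.9613644102237404))
```

View pics/p1.png

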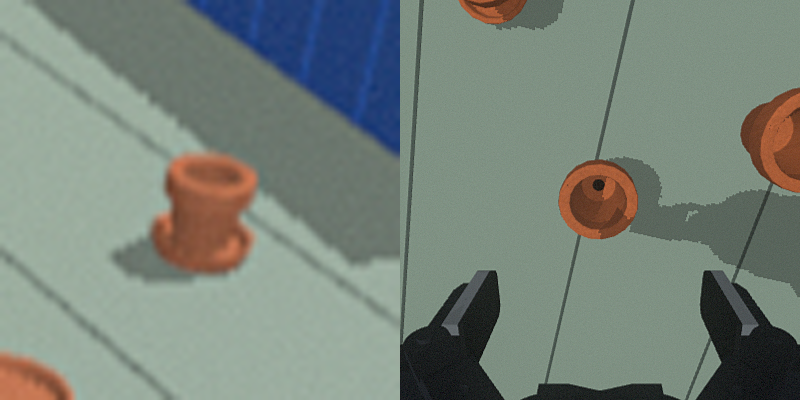

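Left: the small pot is upright in its saucer. Right: the medium pot is at (598,198), centred under the tool. Grasping it.

>>> play_rows --pt "0 0 -0.02 0 0 0 1" --pt "0 0 -0.03 0 0 0 1" --pt "0 0 -0.03 0 0 0 1" --pt "0 0 -0.025 0 0 0 1" --pt "0 0 -0.013 0 0 0 1" --pt "0 0 -0.006 0 0 0 1" --pt "0 0 0 0 0 0 1" --pt "0 0 0 0 0 0 0" --pt "0 0 0 0 0 0 0" --pt "0 0 0 0 0 0 0" --pt "0 0 0 0 0 0 0" --pt "0 0 0 0 0 0 0" --pt "0 0 0 0 0 0 0" --pt "0 0 0 0 0 0 0"

```text
t: 10.32
position: [0.3857, 0.2939, 0.0244]
eef_rot: [-0.001, 0.994, 0.112, 0.001]
force: [-1.5, 0.6, 4.8]
finger_gap: 0.0555
grasp_force: 62.5
```

>>> play_rows --pt "0 0 0.005 0 0 0 0" --pt "0 0 0.01 0 0 0 0" --pt "0 0 0.02 0 0 0 0" --pt "0 0 0.03 0 0 0 0" --pt "0 0 0.035 0 0 0 0" --pt "0 0 0.025 0 0 0 0" --pt "0 0 0 0 0 0 0"

```text
t: 10.9
position: [0.387, 0.2952, 0.1539]
eef_rot: [-0.002, 0.994, 0.112, 0.004]
force: [1.3, 1.1, -1.8]
finger_gap: 0.0552
grasp_force: 63.6
```

>>> play_rows --pt "0.015 -0.006 0 0 0 0 0" --pt "0.029 -0.0103 0 0 0 0 0" --pt "0.029 -0.0103 0 0 0 0 0" --pt "0.029 -0.0103 0 0 0 0 0" --pt "0.029 -0.0103 0 0 0 0 0" --pt "0.029 -0.0103 0 0 0 0 0" --pt "0.029 -0.0103 0 0 0 0 0" --pt "0.028 -0.01 0 0 0 0 0" --pt "0 0 0 0 0 0 0" --pt "0 0 0 0 0 0 0" --pt "0 0 0 0 0 0 0"

```text
t: 11.82
position: [0.6009, 0.2156, 0.1477]
eef_rot: [-0.0, 0.994, 0.112, -0.001]
force: [-0.1, 0.2, -0.8]
finger_gap: 0.0551
grasp_force: 63.6
```

```bash
python3 chk.py pot_medium saucer_medium .602 .216 .024 s2.png
```

```text
tcp [0.6009 0.2156 0.1477] [-2.000e-04  9.937e-01  1.118e-01 -6.000e-04]
wrist saucer (array([0.60429467, 0.21526347, 0.14947953]), np.float64(0.8694905028173718))
```

View pics/s2.png

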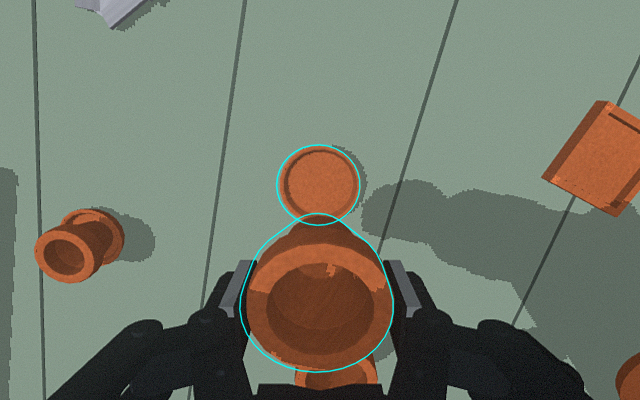

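Saucer at (319,184) and the held pot match. Lowering.

>>> play_rows --pt "0.002 -0.0005 -0.02 0 0 0 0" --pt "0 0 -0.03 0 0 0 0" --pt "0 0 -0.03 0 0 0 0" --pt "0 0 -0.02 0 0 0 0" --pt "0 0 -0.009 0 0 0 0" --pt "0 0 -0.004 0 0 0 0" --pt "0 0 0 0 0 0 0" --pt "0 0 0 0 0 0 0"

```text
t: 12.53
position: [0.6043, 0.2156, 0.0362]
eef_rot: [-0.0, 0.994, 0.112, 0.001]
force: [0.4, 0.2, -1.1]
finger_gap: 0.0554
grasp_force: 63.6
```

>>> play_rows --pt "0 0 -0.001 0 0 0 0" --pt "0 0 -0.001 0 0 0 0" --pt "0 0 0 0 0 0 0"

```text
t: 12.78
position: [0.6043, 0.2149, 0.0337]
eef_rot: [-0.0, 0.994, 0.112, 0.001]
force: [-0.4, 0.2, -0.6]
finger_gap: 0.055
grasp_force: 63.6
```

>>> play_rows --pt "0 0 -0.001 0 0 0 0" --pt "0 0 -0.001 0 0 0 0" --pt "0 0 0 0 0 0 0"

```text
t: 13.03
position: [0.6037, 0.2147, 0.0307]
eef_rot: [0.0, 0.994, 0.112, -0.0]
force: [0.1, -0.4, -1.3]
finger_gap: 0.055
grasp_force: 63.6
```

>>> play_rows --pt "0 0 -0.001 0 0 0 0" --pt "0 0 -0.0005 0 0 0 0" --pt "0 0 0 0 0 0 0"

```text
t: 13.28
position: [0.6041, 0.2148, 0.0305]
eef_rot: [0.0, 0.994, 0.112, 0.0]
force: [-3.4, -1.7, 9.3]
finger_gap: 0.0552
grasp_force: 64.5
```

>>> play_rows --pt "0 0 0.0005 0 0 0 0.8" --pt "0 0 0 0 0 0 1" --pt "0 0 0 0 0 0 1" --pt "0 0 0 0 0 0 1" --pt "0 0 0 0 0 0 1" --pt "0 0 0 0 0 0 1" --pt "0 0 0.01 0 0 0 1" --pt "0 0 0.025 0 0 0 1" --pt "0 0 0.035 0 0 0 1" --pt "0 0 0.035 0 0 0 1" --pt "0 0 0.025 0 0 0 1" --pt "-0.0242 -0.0077 0 0 0 0 1" --pt "-0.0242 -0.0077 0 0 0 0 1" --pt "-0.0242 -0.0077 0 0 0 0 1" --pt "-0.0242 -0.0077 0 0 0 0 1" --pt "-0.0242 -0.0077 0 0 0 0 1" --pt "-0.0242 -0.0077 0 0 0 0 1" --pt "0 0 0 0 0 0 1" --pt "0 0 0 0 0 0 1" --pt "0 0 0 0 0 0 1"

```text
t: 14.95
position: [0.4596, 0.1689, 0.1607]
eef_rot: [-0.0, 0.994, 0.112, 0.001]
force: [0.7, -0.5, 0.3]
finger_gap: 0.0853
grasp_force: 0.0
```

```bash
cat > at.py <<'E'
import sys
from h import *
s=readout.get_state();print(s['t'],s['position'].round(4),s['eef_rot'].round(4))
p=cams.camera_params('wrist');f=cams.grab_frame('wrist');n,x,y=sys.argv[1],float(sys.argv[2]),float(sys.argv[3])
print(fit(n,(x,y),f,p))
g=cams.grab_frame('scene');p=cams.camera_params('scene')
u,v=project(np.array([[float(sys.argv[4]),float(sys.argv[5]),.03]]),p)[0].astype(int)
cv2.imwrite('pics/'+sys.argv[6],np.hstack([cv2.resize(g[v-35:v+35,u-35:u+35],(400,400),interpolation=cv2.INTER_CUBIC),cv2.resize(f[:,120:520],(400,400))]))
E
python3 at.py pot_large .459 .169 .604 .215 p2.png
```

```text
14.95 [0.4596 0.1689 0.1607] [-2.000e-04  9.938e-01  1.116e-01  1.000e-03]
(array([0.45793434, 0.16814449, 0.23004608]), np.float64(0.9826595945702471))
```

View pics/p2.png

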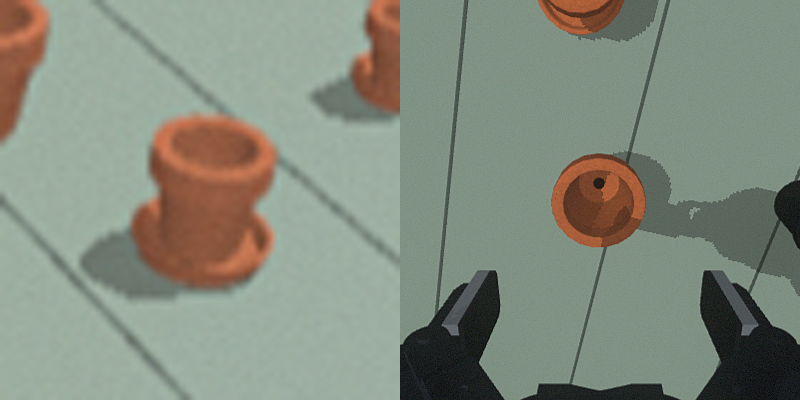

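Left: the medium pot is upright in its saucer. Right: the large pot is at (598,200), centred. Grasping it.

>>> play_rows --pt "-0.001 -0.0005 -0.02 0 0 0 1" --pt "0 0 -0.03 0 0 0 1" --pt "0 0 -0.03 0 0 0 1" --pt "0 0 -0.025 0 0 0 1" --pt "0 0 -0.015 0 0 0 1" --pt "0 0 -0.007 0 0 0 1" --pt "0 0 0 0 0 0 1" --pt "0 0 0 0 0 0 0" --pt "0 0 0 0 0 0 0" --pt "0 0 0 0 0 0 0" --pt "0 0 0 0 0 0 0" --pt "0 0 0 0 0 0 0" --pt "0 0 0 0 0 0 0"

```text
t: 16.13
position: [0.4588, 0.1687, 0.0342]
eef_rot: [-0.0, 0.994, 0.112, 0.002]
force: [-0.5, 0.7, 7.5]
finger_gap: 0.0665
grasp_force: 67.7
```

>>> play_rows --pt "0 0 0.005 0 0 0 0" --pt "0 0 0.01 0 0 0 0" --pt "0 0 0.02 0 0 0 0" --pt "0 0 0.03 0 0 0 0" --pt "0 0 0.035 0 0 0 0" --pt "0 0 0.025 0 0 0 0" --pt "0 0 0 0 0 0 0"

```text
t: 16.72
position: [0.4601, 0.1694, 0.1636]
eef_rot: [-0.001, 0.994, 0.112, 0.004]
force: [1.0, 0.9, -1.5]
finger_gap: 0.0666
grasp_force: 67.4
```

>>> play_rows --pt "0.0017 -0.015 0 0 0 0 0" --pt "0.0017 -0.03 0 0 0 0 0" --pt "0.0017 -0.033 0 0 0 0 0" --pt "0.0017 -0.033 0 0 0 0 0" --pt "0.0017 -0.033 0 0 0 0 0" --pt "0.0017 -0.033 0 0 0 0 0" --pt "0.0017 -0.033 0 0 0 0 0" --pt "0.0017 -0.033 0 0 0 0 0" --pt "0.0017 -0.033 0 0 0 0 0" --pt "0.0017 -0.033 0 0 0 0 0" --pt "0.0017 -0.025 0 0 0 0 0" --pt "0 0 0 0 0 0 0" --pt "0 0 0 0 0 0 0" --pt "0 0 0 0 0 0 0"

```text
t: 17.88
position: [0.4759, -0.1651, 0.1577]
eef_rot: [-0.0, 0.994, 0.112, -0.0]
force: [0.0, -0.1, -1.2]
finger_gap: 0.0665
grasp_force: 67.4
```

```bash
python3 chk.py pot_large saucer_large .478 -.165 .034 s3.png
```

```text
tcp [ 0.4759 -0.1651  0.1577] [-4.000e-04  9.937e-01  1.117e-01 -2.000e-04]
wrist saucer (array([ 0.49172932, -0.16035305, -0.11967831]), np.float64(0.80826081450256))
```

View pics/s3.png

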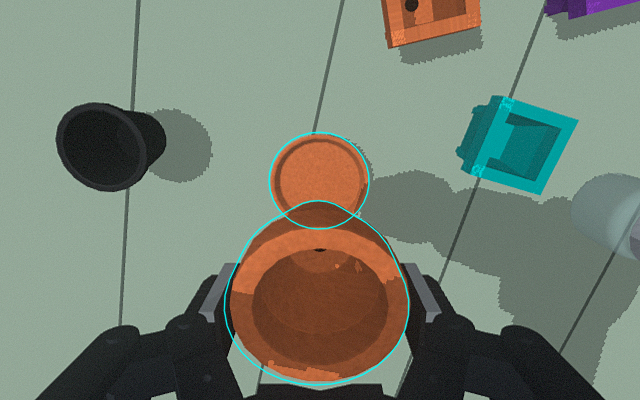

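The saucer outline at (320,180) matches (the auto-fit was spoiled by occlusion, so I ignore it). Lowering.

>>> play_rows --pt "0.002 0 -0.02 0 0 0 0" --pt "0 0 -0.03 0 0 0 0" --pt "0 0 -0.03 0 0 0 0" --pt "0 0 -0.02 0 0 0 0" --pt "0 0 -0.009 0 0 0 0" --pt "0 0 -0.004 0 0 0 0" --pt "0 0 0 0 0 0 0" --pt "0 0 0 0 0 0 0"

```text
t: 18.6
position: [0.4792, -0.1656, 0.0458]
eef_rot: [0.0, 0.994, 0.112, 0.001]
force: [0.5, -0.6, -1.8]
finger_gap: 0.0667
grasp_force: 67.5
```

>>> play_rows --pt "0 0 -0.001 0 0 0 0" --pt "0 0 -0.001 0 0 0 0" --pt "0 0 -0.001 0 0 0 0" --pt "0 0 0 0 0 0 0"

```text
t: 18.93
position: [0.4785, -0.1661, 0.0422]
eef_rot: [0.0, 0.994, 0.112, 0.0]
force: [0.5, -0.1, -0.9]
finger_gap: 0.067
grasp_force: 67.5
```

>>> play_rows --pt "0 0 -0.001 0 0 0 0" --pt "0 0 -0.0005 0 0 0 0" --pt "0 0 0 0 0 0 0"

```text
t: 19.18
position: [0.4783, -0.166, 0.0403]
eef_rot: [0.0, 0.994, 0.112, 0.0]
force: [0.4, 0.6, -1.1]
finger_gap: 0.0668
grasp_force: 67.6
```

>>> play_rows --pt "0 0 -0.001 0 0 0 0" --pt "0 0 -0.0005 0 0 0 0" --pt "0 0 0 0 0 0 0"

```text
t: 19.43
position: [0.4785, -0.166, 0.0402]
eef_rot: [0.0, 0.994, 0.112, 0.0]
force: [-4.8, 1.1, 16.8]
finger_gap: 0.0668
grasp_force: 69.2
```

Contact. Release, lift, go over the terracotta square pot turning by +0.22 rad to line up with its sides.

>>> play_rows --pt "0 0 0.001 0 0 0 0.9" --pt "0 0 0 0 0 0 1" --pt "0 0 0 0 0 0 1" --pt "0 0 0 0 0 0 1" --pt "0 0 0 0 0 0 1" --pt "0 0 0 0 0 0 1" --pt "0 0 0.01 0 0 0 1" --pt "0 0 0.025 0 0 0 1" --pt "0 0 0.035 0 0 0 1" --pt "0 0 0.035 0 0 0 1" --pt "0 0 0.02 0 0 0 1" --pt "0.0244 -0.006 0 0 0 0.0058 1" --pt "0.0244 -0.006 0 0 0 0.0058 1" --pt "0.0244 -0.006 0 0 0 0.0058 1" --pt "0.0244 -0.006 0 0 0 0.0058 1" --pt "0.0244 -0.006 0 0 0 0.0058 1" --pt "0.0244 -0.006 0 0 0 0.0058 1" --pt "0 0 0 0 0 0 1" --pt "0 0 0 0 0 0 1" --pt "0 0 0 0 0 0 1"

```text
t: 21.1
position: [0.6239, -0.2017, 0.1648]
eef_rot: [-0.0, 0.976, 0.219, -0.0]
force: [-0.2, 0.6, -0.2]
finger_gap: 0.0853
grasp_force: 0.0
```

```bash
python3 at.py pot_square .625 -.202 .478 -.166 p3.png
```

```text
21.1 [ 0.6239 -0.2017  0.1648] [-3.000e-04  9.757e-01  2.192e-01 -5.000e-04]
(array([ 0.62378175, -0.20228555,  0.44277423]), np.float64(0.9913033618126871))
```

View pics/p3.png

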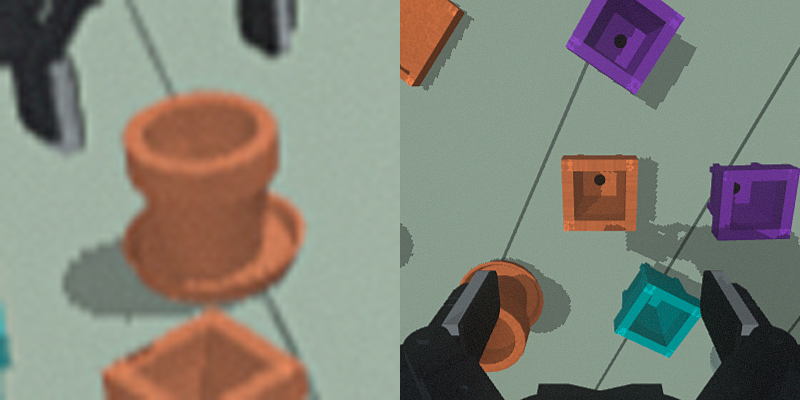

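Left: the large pot is upright in its saucer. Right: the terracotta square pot at (599,193) is aligned with the tool, and both finger lanes are clear. Grasping it.

>>> play_rows --pt "0 -0.0005 -0.02 0 0 0 1" --pt "0 0 -0.03 0 0 0 1" --pt "0 0 -0.03 0 0 0 1" --pt "0 0 -0.03 0 0 0 1" --pt "0 0 -0.02 0 0 0 1" --pt "0 0 -0.01 0 0 0 1" --pt "0 0 0 0 0 0 1" --pt "0 0 0 0 0 0 0" --pt "0 0 0 0 0 0 0" --pt "0 0 0 0 0 0 0" --pt "0 0 0 0 0 0 0" --pt "0 0 0 0 0 0 0" --pt "0 0 0 0 0 0 0" --pt "0 0 0 0 0 0 0"

```text
t: 22.37
position: [0.6262, -0.2027, 0.0271]
eef_rot: [0.001, 0.976, 0.219, 0.002]
force: [0.7, 1.5, 7.6]
finger_gap: 0.0552
grasp_force: 64.8
```

>>> play_rows --pt "0 0 0.005 0 0 0 0" --pt "0 0 0.01 0 0 0 0" --pt "0 0 0.02 0 0 0 0" --pt "0 0 0.03 0 0 0 0" --pt "0 0 0.035 0 0 0 0" --pt "0 0 0.025 0 0 0 0" --pt "0 0 0 0 0 0 0"

```text
t: 22.95
position: [0.628, -0.203, 0.1573]
eef_rot: [0.002, 0.976, 0.219, 0.005]
force: [0.6, 0.5, -1.6]
finger_gap: 0.0548
grasp_force: 64.0
```

>>> play_rows --pt "0.0061 0.0243 0 0 0 -0.0137 0" --pt "0.0061 0.0243 0 0 0 -0.0137 0" --pt "0.0061 0.0243 0 0 0 -0.0137 0" --pt "0.0061 0.0243 0 0 0 -0.0137 0" --pt "0.0061 0.0243 0 0 0 -0.0137 0" --pt "0.0061 0.0243 0 0 0 -0.0137 0" --pt "0.0061 0.0243 0 0 0 -0.0137 0" --pt "0.0061 0.0243 0 0 0 -0.0137 0" --pt "0 0 0 0 0 0 0" --pt "0 0 0 0 0 0 0" --pt "0 0 0 0 0 0 0"

```text
t: 23.87
position: [0.6732, -0.0085, 0.1499]
eef_rot: [0.0, 0.992, -0.122, -0.0]
force: [0.2, -1.0, 0.1]
finger_gap: 0.0549
grasp_force: 64.0
```

```bash
python3 chk.py pot_square saucer_square .674 -.008 .0265 s4.png -.245
```

```text
tcp [ 0.6732 -0.0085  0.1499] [ 4.000e-04  9.925e-01 -1.223e-01 -1.000e-04]
wrist saucer (array([ 0.68837333, -0.01253489,  1.32565711]), np.float64(0.9781285650129309))
```

View pics/s4.png

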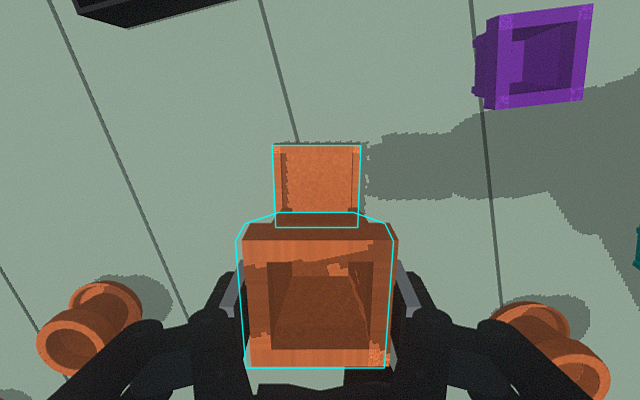

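Saucer at (316,185) and the held pot are aligned. Lowering.

>>> play_rows --pt "0.001 0.001 -0.02 0 0 0 0" --pt "0 0 -0.03 0 0 0 0" --pt "0 0 -0.03 0 0 0 0" --pt "0 0 -0.02 0 0 0 0" --pt "0 0 -0.009 0 0 0 0" --pt "0 0 -0.004 0 0 0 0" --pt "0 0 0 0 0 0 0" --pt "0 0 0 0 0 0 0"

```text
t: 24.58
position: [0.6754, -0.0076, 0.0382]
eef_rot: [-0.0, 0.992, -0.123, 0.001]
force: [0.5, -0.2, -0.9]
finger_gap: 0.0551
grasp_force: 64.0
```

>>> play_rows --pt "0 0 -0.001 0 0 0 0" --pt "0 0 -0.001 0 0 0 0" --pt "0 0 0 0 0 0 0"

```text
t: 24.83
position: [0.675, -0.007, 0.0357]
eef_rot: [-0.0, 0.992, -0.123, 0.001]
force: [0.1, -0.7, -0.3]
finger_gap: 0.0545
grasp_force: 64.0
```

>>> play_rows --pt "0 0 -0.001 0 0 0 0" --pt "0 0 -0.0005 0 0 0 0" --pt "0 0 0 0 0 0 0"

```text
t: 25.08
position: [0.6744, -0.007, 0.0333]
eef_rot: [0.0, 0.992, -0.123, -0.0]
force: [-0.3, -0.4, -1.2]
finger_gap: 0.0551
grasp_force: 64.0
```

>>> play_rows --pt "0 0 -0.001 0 0 0 0" --pt "0 0 -0.0005 0 0 0 0" --pt "0 0 0 0 0 0 0"

```text
t: 25.33
position: [0.6746, -0.007, 0.0332]
eef_rot: [0.0, 0.992, -0.123, 0.0]
force: [-4.3, 0.1, 9.5]
finger_gap: 0.0548
grasp_force: 65.3
```

>>> play_rows --pt "0 0 0.0005 0 0 0 0.8" --pt "0 0 0 0 0 0 1" --pt "0 0 0 0 0 0 1" --pt "0 0 0 0 0 0 1" --pt "0 0 0 0 0 0 1" --pt "0 0 0 0 0 0 1" --pt "0 0 0.01 0 0 0 1" --pt "0 0 0.025 0 0 0 1" --pt "0 0 0.04 0 0 0 1" --pt "0 0 0.04 0 0 0 1" --pt "0 0 0.04 0 0 0 1" --pt "0 0 0.04 0 0 0 1" --pt "-0.025 -0.033 0 0 0 0 1" --pt "-0.025 -0.033 0 0 0 0 1" --pt "-0.025 -0.033 0 0 0 0 1" --pt "-0.025 -0.033 0 0 0 0 1" --pt "-0.025 -0.033 0 0 0 0 1" --pt "-0.025 -0.033 0 0 0 0 1" --pt "-0.02 -0.036 0 0 0 0 1" --pt "-0.02 -0.036 0 0 0 0 1"

```text
t: 27.0
position: [0.4831, -0.2783, 0.2285]
eef_rot: [0.0, 0.992, -0.123, 0.001]
force: [1.1, -0.3, 0.1]
finger_gap: 0.0854
grasp_force: 0.0
```

>>> play_rows --pt "-0.01 -0.04 0 0 0 0 1" --pt "-0.01 -0.04 0 0 0 0 1" --pt "-0.01 -0.04 0 0 0 0 1" --pt "-0.01 -0.04 0 0 0 0 1" --pt "0 0 0 0 0 0 1" --pt "0 0 0 0 0 0 1" --pt "0 0 0 0 0 0 1"

```text
t: 27.58
position: [0.4446, -0.4365, 0.2276]
eef_rot: [-0.0, 0.992, -0.123, 0.0]
force: [-0.1, 1.1, -0.7]
finger_gap: 0.0851
grasp_force: 0.0
```

```bash
python3 - <<'E'
from h import *
f=cams.grab_frame('top');g=cams.grab_frame('scene');p=cams.camera_params('scene')
X={'pot_large':(.478,-.166,0),'pot_medium':(.604,.215,0),'pot_small':(.514,.396,0),'pot_square':(.6745,-.007,-.245)}
t=[]
for n,x in X.items():
    u,v=project(np.array([[*x[:2],.03]]),p)[0].astype(int)
    t.append(cv2.resize(g[max(v-35,0):v+35,u-35:u+35],(300,300),interpolation=cv2.INTER_CUBIC))
a=np.vstack([np.hstack(t[:2]),np.hstack(t[2:])])
cv2.imwrite('pics/e.png',a)
cv2.imwrite('pics/etop.png',cv2.resize(f[100:300,140:540],(800,400),interpolation=cv2.INTER_CUBIC))
E
```

```text
(no output)
```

View pics/e.png

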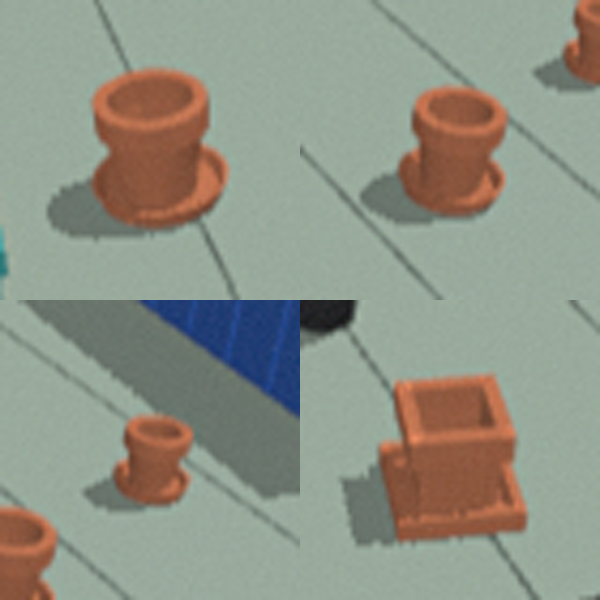

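View pics/etop.png

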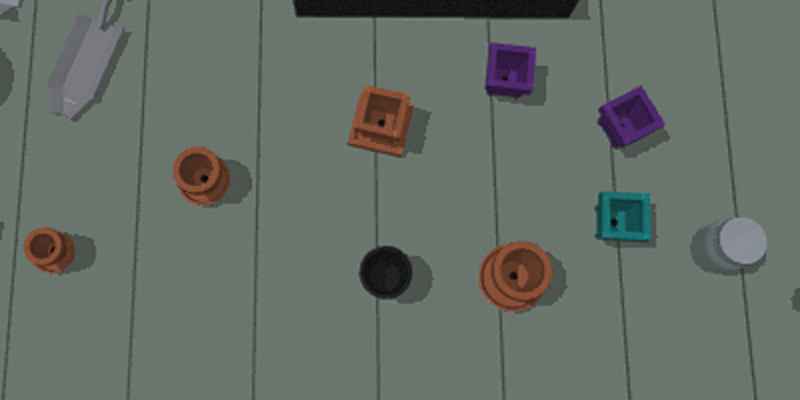

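All four pots stand flat in their own saucers: in the final top crop large is at (515,275), medium (200,177), small (50,250) and square (382,118), its sides in line with the saucer's. The nursery pot, jar and look-alikes haven't moved.

```bash
python3 -c "
from rig import env
print(env.close_job())"
```

```text
the job is handed in; nothing more can be done
None
```

All four clay pots are set down upright in their matching saucers, and I've handed the job in at about 28 s of the 112 s allowed; the hand-in gave no verdict.

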